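Cure the medium pendants in the UV unit

ROBOT

A 6-joint arm with a two-finger parallel gripper is mounted at the origin on the work surface. World frame = base frame: x ahead of the robot, y to its left, z up, the work surface at z = 0. Lengths are in m, angles in degrees, forces in N, time in s.
With the tool pointing down it reaches from about 0.35 to 1 m from the base axis. Payload 7.1 kg.
Tool frame: the origin (TCP) lies at the very end of the fingers, on their centre line; the grasp point (between the pads) lies 19 mm behind it; z points along the fingers, y is the line along which they close (so a half turn about z gives the same grasp; the last joint's range is limited). The gripper opens to 85 mm and grips with 20 to 120 N. Pads are 22 mm wide; open, the fingers measure 114 mm over their backs; the gripper's body (76 mm by 85 mm) begins 54 mm behind the grasp point. The pads swing forward as they close: fully open they stand 13 mm farther back than shut.
Start: joints at [-68.755, 24.242, 93.386, -0, 62.372, -1.089], TCP at [0.238, -0.578, 0.231] pointing down, gripper open.
Joint ranges: [-172.04, 172.04], [-51.8, 120.97], [4.93, 147.93], [-75.15, 255.16], [6.16, 154.13], [-145.62, 145.62]. Speed limits (degrees/s): [136.94, 136.94, 172.46, 180, 180, 180].

INTERFACE

Orientations are given as [roll, pitch, yaw] about the fixed x, y, z axes, in that order (R = Rz(yaw) Ry(pitch) Rx(roll)).
In Python, from plant import ctrl gives the robot as it stands. The module is installed in compiled form; this text tells all that it offers.
- The arm moves only by the tool move_arm, never from a script. Its arguments are lists of equal length, an entry for each row: "dp": the shift along the world's x, y, z as a fraction of full scale, a list of three; "roll": the turn about the world's z as a fraction of full scale; "jaw": the opening, from -1 (shut) to 1 (fully open). A call has 1 to 20 rows; each row is the pose to reach, as a shift and turn from the pose commanded when the call began; what a row does not reach only later rows make up. Full scale, the value 1, is 75 cm for a shift and pi/2 rad for a turn. A row lasts 1/8 s, in which the tool goes at most 62.5 mm and 10.7 degrees, less where a joint would pass 70% of its speed; a pose out of reach is approached as far as the arm can. A call with a number of a shift or a turn outside -1 to 1 is refused whole. A call with a gripper value outside its range is refused whole. The fingers move at their own pace and stop on an object; "newtons" is the grip in N (left out, the last holds). Time passes only in rows, so rows that repeat a pose let the fingers close. It gives the time, the measured TCP pose, the force, the opening and the grip force at its end, in the units of the state.
- ctrl.get_state(): the state, without advancing time (a new reading comes with each control period).
- ctrl.read_camera(name): name is "side" or "top"; returns a dict with "image" (480x640x3 uint8, red, green, blue), "fx", "fy", "cx", "cy" (pixels), "position" and "rotation" of the camera in the world. Camera axes: x right, y down, z forward; pixel columns grow to the right and rows downward; lengths in m; the calibration is good to about 2 mm. A picture is of the moment at which its call begins. There is no depth.
- ctrl.sign_off(): hands the job in; it is judged then, once.
The state is a dict: "time": time; "joint_pos": joint angles; "joint_velocities": joint speeds; "tau": joint torques, N m; "position": TCP position; "orientation": TCP orientation; "wrist_force": force on the tool from outside, world axes, zero at the start; "torque": the same for the moment, N m; "gripper_width": opening from 0.0 (shut) to 1.0 (fully open); "grip_force": force on a finger pad.
Only numpy, scipy, OpenCV 4.12 (cv2) and the standard library are available. Lean on these libraries where they do the work, as an engineer would, in place of code of your own. Each camera call takes 0.05 s, during which the arm holds its last target. There are 200 camera calls.

TASK

Cure every medium (40 mm) pendant on the green mat: slide the curing unit's amber shield fully down, lay all the medium pendants flat on its curing plate, slide the shield fully up, then press the start button fully down and let it go. Afterwards slide the shield fully down again and move the cured pendants to the finishing tray, each lying flat inside it, none on top of another; leave the shield down. Never press the button while the shield is not up, and leave the smaller and larger pendants and the other things on the bench where they are.

Things in the scene. Friction and masses are not known exactly. Their poses are not given: they have to be found in the camera images.
- pendant_1: Round pendant: flat steel bezel disc filled with blue resin, 40 mm across, 16 mm thick, with a small flat hanging loop (8 mm wide, 4 mm thick, sticking out 7 mm at mid-thickness) on its rim towards its own +x. Lies flat. Origin at the centre of the disc (8 mm above what it lies on); z is the disc's axis. One of the medium 40 mm pendants to be cured; may be absent.
- pendant_2: Round pendant: flat steel bezel disc filled with blue resin, 40 mm across, 16 mm thick, with a small flat hanging loop (8 mm wide, 4 mm thick, sticking out 7 mm at mid-thickness) on its rim towards its own +x. Lies flat. Origin at the centre of the disc (8 mm above what it lies on); z is the disc's axis. One of the medium 40 mm pendants to be cured; may be absent.
- pendant_3: Round pendant: flat steel bezel disc filled with blue resin, 40 mm across, 16 mm thick, with a small flat hanging loop (8 mm wide, 4 mm thick, sticking out 7 mm at mid-thickness) on its rim towards its own +x. Lies flat. Origin at the centre of the disc (8 mm above what it lies on); z is the disc's axis. One of the medium 40 mm pendants to be cured; may be absent.
- pendant_4: Round pendant: flat steel bezel disc filled with blue resin, 40 mm across, 16 mm thick, with a small flat hanging loop (8 mm wide, 4 mm thick, sticking out 7 mm at mid-thickness) on its rim towards its own +x. Lies flat. Origin at the centre of the disc (8 mm above what it lies on); z is the disc's axis. One of the medium 40 mm pendants to be cured; may be absent.
- small_1: Round pendant: flat steel bezel disc filled with blue resin, 30 mm across, 16 mm thick, with a small flat hanging loop (8 mm wide, 4 mm thick, sticking out 7 mm at mid-thickness) on its rim towards its own +x. Lies flat. Origin at the centre of the disc (8 mm above what it lies on); z is the disc's axis. Look-alike of the wrong size, to be left alone; may be absent.
- small_2: Round pendant: flat steel bezel disc filled with blue resin, 30 mm across, 16 mm thick, with a small flat hanging loop (8 mm wide, 4 mm thick, sticking out 7 mm at mid-thickness) on its rim towards its own +x. Lies flat. Origin at the centre of the disc (8 mm above what it lies on); z is the disc's axis. Look-alike of the wrong size, to be left alone; may be absent.
- large_1: Round pendant: flat steel bezel disc filled with blue resin, 50 mm across, 16 mm thick, with a small flat hanging loop (8 mm wide, 4 mm thick, sticking out 7 mm at mid-thickness) on its rim towards its own +x. Lies flat. Origin at the centre of the disc (8 mm above what it lies on); z is the disc's axis. Look-alike of the wrong size, to be left alone; may be absent.
- machine: UV curing unit, fixed: white box 90 mm high, 330 mm wide (y), from 100 mm before to 135 mm behind its origin (x). Front (-x) to the robot; origin on the bench, y to its left. On top: the rimmed plate, behind it (from x = 105 mm) a grey lamp bar 35 mm high, and left of the plate the start button. An amber shield slides up and down on the front face.
- plate (a point): Centre of the upper face of the steel curing plate, 93 mm above the bench; axes as the machine's. Flat inside area 130 mm (x) by 240 mm (y), surrounded by a rim 5 mm high and 5 mm thick.
- shield (a joint): Height of the sliding amber shield: 0 = fully lowered, 0.08 m = fully raised. It stays where it is left (about 5 N friction).
- shield_grip (a point): Centre of the black grip bar along the top edge of the shield (a 4 mm thick, 244 mm wide panel); the bar is 12 mm (machine x) by 130 mm (machine y) by 20 mm high and moves with the shield: 125 mm above the bench when lowered, 205 mm when raised. 106 mm in front of the plate's centre line.
- start (a joint): Travel of the spring start button: 0 = released, 0.006 m = fully down (about 5 N). Pressed straight down.
- start_top (a point): Centre of the upper face of the round black start button, 28 mm across, in a grey housing on top of the machine; moves with the button.
- tray: Finishing tray, fixed: shallow wooden tray lined with grey felt, inside 250 mm (x) by 140 mm (y), floor 4 mm above the bench, rim 5 mm high above the floor and 5 mm thick. Origin under its centre on the bench, z up.
- bead_jar: Bystander: glass jar with metal lid, 60 mm across, 80 mm high, origin under its centre.
- resin_bottle: Bystander: white bottle, 48 mm across, 130 mm high, origin under its centre.
- pliers: Bystander: red-handled pliers lying flat, about 125 mm long along its x, 16 mm high; origin at the pivot, on the bench.
Mind the look-alikes: they are no part of the job. Leave any pink or purple look-alike of the pendant_3 alone.

How it is judged:
By the outcome, as a careful person would: the job done as asked, in the order asked, and still so for the second after the job is handed in, with the robot touching nothing.
Of pendant_1, pendant_2, pendant_3, pendant_4 only 3 to 4 are there at a start; the rules pass over those that are not, and their reading is None.
Of small_1, small_2, large_1 only 2 to 3 are there at a start; the rules pass over those that are not, and their reading is None.
At some moment in a run one of pendant_1, pendant_2, pendant_3, pendant_4 may be knocked a few centimetres aside while the robot is not near it.
It also fails if it takes over 210 s, if anything falls off the work surface, if the arm or the gripper's body presses on something with over 40 N, if the wrist force passes 120 N, or if a joint passes its speed limit or range.

## Working session

There is one attempt and no reset: what is moved stays moved. The work goes in short steps, Python scripts to look and compute and a tool call to move; the robot and the scene stay as the last step left them, time stands still between calls to the robot, and variables do not carry over. Pictures are saved under pics/ and viewed, at most 14 in all, crops included, and the job is handed in when it is done.

Besides the shell and the picture viewer there is one more tool, called after "Call:" as name(argument=value, ...) on one line, values as JSON. move_arm: Moves the arm, as the interface text tells. Its arguments: {"type":"object","properties":{"dp":{"type":"array"},"roll":{"type":"array"},"jaw":{"type":"array"},"newtons":{"type":"number"}},"required":["dp","roll","jaw"]}

```bash
mkdir -p pics
cat > h.py <<'E'
import numpy as np, cv2
from plant import ctrl
def shot(n,f):
    c=ctrl.read_camera(n); cv2.imwrite(f'pics/{f}.png',c['image'][:,:,::-1]); return c
def ray(c,u,v):
    d=np.array([(u-c['cx'])/c['fx'],(v-c['cy'])/c['fy'],1.]); return np.array(c['position']),np.array(c['rotation'])@d
def onz(c,u,v,z):
    p,d=ray(c,u,v); return p+d*(z-p[2])/d[2]
def proj(c,P):
    q=np.array(c['rotation']).T@(np.array(P)-np.array(c['position'])); return c['fx']*q[0]/q[2]+c['cx'],c['fy']*q[1]/q[2]+c['cy']
def tri(a,ua,b,ub):
    p,d=ray(a,*ua);q,e=ray(b,*ub);s=np.linalg.lstsq(np.c_[d,-e],q-p,rcond=None)[0]
    A=p+s[0]*d;B=q+s[1]*e;return (A+B)/2,np.linalg.norm(A-B)
E
python3 - <<'E'
from h import *
import pickle
a=shot('top','t0');b=shot('side','s0')
pickle.dump((a,b),open('c0.pkl','wb'))
for c in(a,b):print({k:np.round(v,4).tolist() for k,v in c.items() if k!='image'})
print(ctrl.get_state())
E
```

```text
{'fx': 585.7701, 'fy': 585.7701, 'cx': 330.3305, 'cy': 248.4641, 'position': [0.3017, -0.0693, 1.3357], 'rotation': [-167.8127, 0.0842, -87.7461]}
{'fx': 502.8828, 'fy': 502.8828, 'cx': 321.987, 'cy': 235.867, 'position': [0.3192, -0.8465, 0.6961], 'rotation': [-125.7201, -1.0552, -15.7356]}
{'time': 0.1, 'joint_pos': array([-6.87557466e+01,  2.42815534e+01,  9.34271066e+01,  6.41460767e-04,
        6.23731307e+01, -1.08996758e+00]), 'joint_velocities': array([ 0.00361428, -0.13462906, -0.15008951,  0.006883  , -0.11352498,
       -0.05822691]), 'tau': array([-4.59574949e-04, -5.58426762e+01, -2.82444799e+01,  3.05908634e-05,
        2.97301194e-03, -2.09546147e-05]), 'position': array([ 0.23733715, -0.57764282,  0.23060671]), 'orientation': array([-1.79918235e+02, -2.12364920e-03,  2.23339216e+01]), 'wrist_force': array([-0.61472049, -0.13708493, -0.8222195 ]), 'torque': array([-0.0390736 , -0.02481163,  0.00600812]), 'grip_force': 0.0, 'gripper_width': 1.000086678838383}
```

Rotation is rpy in degrees; I'll convert it.

Run:
```python
s=open('h.py').read()
s=s.replace("def shot","from scipy.spatial.transform import Rotation as Ro\ndef RR(c): return Ro.from_euler('xyz',c['rotation'],degrees=True).as_matrix()\ndef shot").replace("np.array(c['rotation'])","RR(c)")
open('h.py','w').write(s)
```

```text
(no output)
```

View pics/t0.png

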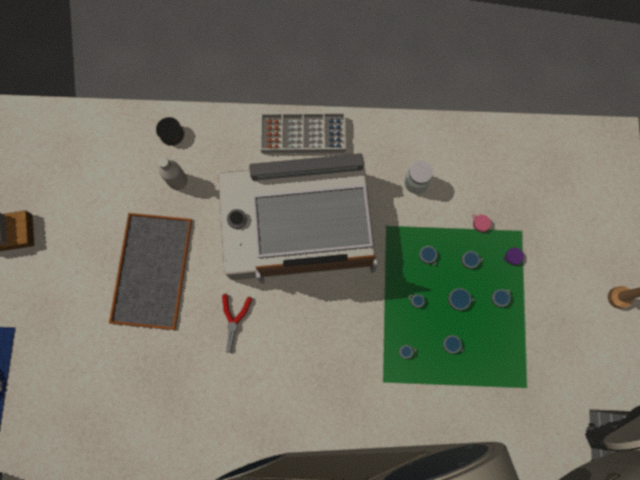

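View pics/s0.png

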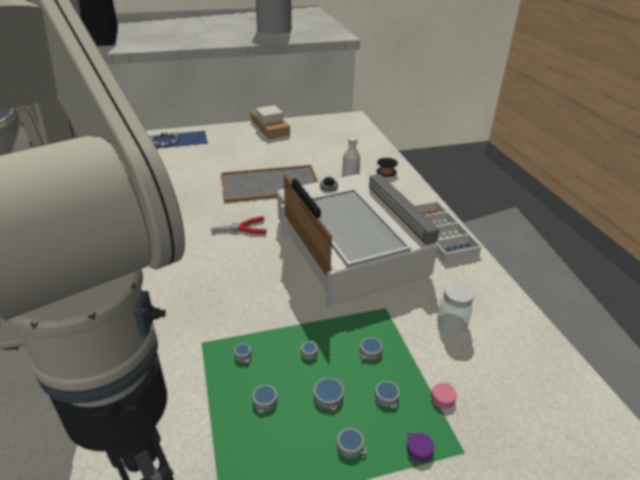

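The top view shows seven blue pendants on the mat. Four look medium: (428,255), (471,260), (502,298) and (453,344). Two look small, (418,301) and (407,352), and one large, (460,299). There are pink (483,224) and purple (515,257) look-alikes. The shield seems raised. I'll confirm in enlarged crops.

Run:
```python
from h import *
import pickle
a,b=pickle.load(open('c0.pkl','rb'))
def crop(c,x,y,w,h,k,f): cv2.imwrite(f'pics/{f}.png',cv2.resize(c['image'][y:y+h,x:x+w,::-1],None,fx=k,fy=k,interpolation=cv2.INTER_CUBIC))
crop(a,380,215,160,120+50,3.5,'t0mat')
crop(b,200,320,270,150,2.9,'s0mat')
crop(a,210,140,180,150,4,'t0mach')
crop(b,270,150,180,150,4,'s0mach')
```

```text
(no output)
```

View pics/t0mat.png

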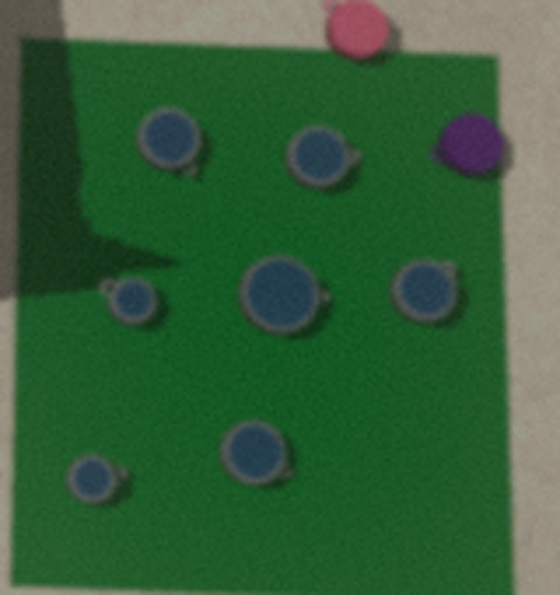

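View pics/s0mat.png

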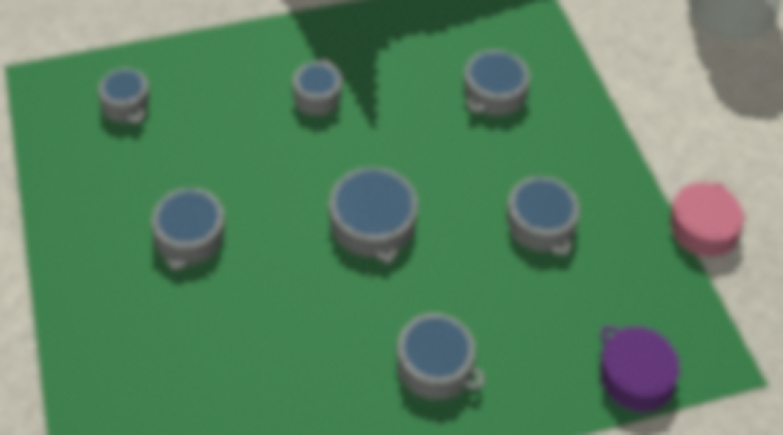

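View pics/t0mach.png

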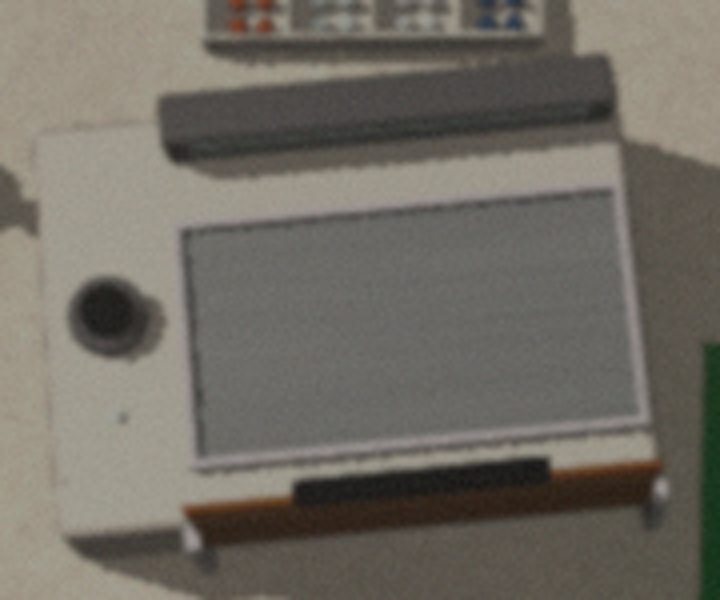

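View pics/s0mach.png

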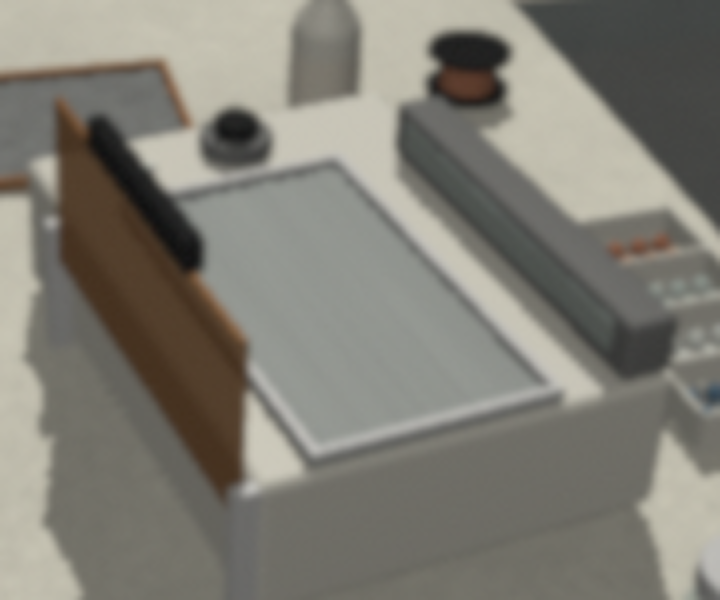

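```bash
cat > m.py <<'E'
from h import *
import pickle
a,b=pickle.load(open('c0.pkl','rb'))
def T(U,V,x,y,k): return (U+.5)/k-.5+x,(V+.5)/k-.5+y
tm=lambda p:T(*p,380,215,3.5); sm=lambda p:T(*p,200,320,2.9)
tc=lambda p:T(*p,210,140,4); sc=lambda p:T(*p,270,150,4)
for n,p,q,l in [('A',(170,138),(497,76),(193,172)),('B',(319,156),(543,208),(352,156)),('C',(425,291),(436,348),(449,268)),('D',(254,453),(189,217),(288,475)),('L',(281,295),(373,204),(325,297)),('s1',(135,300),(318,80),(105,286)),('s2',(93,479),(124,86),(123,475))]:
    P,e=tri(a,tm(p),b,sm(q)); Q=onz(a,*tm(l),.008); P16=onz(a,*tm(p),.016);S16=onz(b,*sm(q),.016)
    print(n,P.round(4),round(e,4),'top',P16[:2].round(4),'side',S16[:2].round(4),'loop',np.degrees(np.arctan2(*(Q-P16)[1::-1])).round())
for n,p,q in [('btn',(107,308),(237,125)),('plateFL',(182,227),(335,162)),('plateFR',(616,188),(558,393)),('plateNR',(643,422),(318,456)),('gripL',(297,483),(100,120)),('gripR',(548,463),(195,240)),('shieldR',(660,461),(246,342)),('lampR',(607,58),(672,320))]:
    P,e=tri(a,tc(p),b,sc(q)); print(n,P.round(4),round(e,4))
for p in [(129,214),(192,220),(177,329),(110,323)]: print('tray',onz(a,*p,.009)[:2].round(4))
for P in [(220,172),(360,172)]: pass
for p in [(182,227),(616,188),(643,422),(195,464)]: print('plate',onz(a,*tc(p),.098)[:2].round(4))
for p in [(297,483),(548,463)]: print('grip',[onz(a,*tc(p),z)[:2].round(4) for z in(.135,.175,.215)])
E
python3 m.py
```

```text
A [ 0.5825 -0.282   0.0137] 0.0001 top [ 0.5821 -0.2816] side [ 0.5815 -0.2839] loop -141.0
B [ 0.5741 -0.3799  0.0129] 0.0006 top [ 0.5738 -0.3793] side [ 0.5727 -0.382 ] loop -84.0
C [ 0.4879 -0.4472  0.0145] 0.0004 top [ 0.4874 -0.4467] side [ 0.4877 -0.4481] loop -47.0
D [ 0.38   -0.3361  0.0149] 0.0009 top [ 0.3795 -0.3358] side [ 0.3804 -0.3369] loop -118.0
L [ 0.4815 -0.354   0.0148] 0.0003 top [ 0.4812 -0.3537] side [ 0.4814 -0.3549] loop -88.0
s1 [ 0.4743 -0.2594  0.0165] 0.0002 top [ 0.4743 -0.2595] side [ 0.4745 -0.259 ] loop 63.0
s2 [ 0.3594 -0.2337  0.0161] 0.0005 top [ 0.3592 -0.2337] side [ 0.3597 -0.2336] loop -80.0
btn [0.6288 0.1497 0.1072] 0.0014
plateFL [0.6792 0.1139 0.0954] 0.0025
plateFR [ 0.7138 -0.1255  0.0936] 0.0017
plateNR [ 0.5815 -0.1437  0.0941] 0.0021
gripL [0.5201 0.0339 0.1886] 0.0024
gripR [ 0.5353 -0.0909  0.191 ] 0.0011
shieldR [ 0.5431 -0.148   0.171 ] 0.0001
lampR [ 0.7775 -0.1169  0.1217] 0.0012
tray [0.6523 0.4195]
tray [0.6435 0.2704]
tray [0.3892 0.2815]
tray [0.3966 0.4339]
plate [0.6797 0.1133]
plate [ 0.7115 -0.1251]
plate [ 0.5795 -0.1433]
plate [0.5469 0.0974]
grip [array([0.5316, 0.0386]), array([0.5239, 0.035 ]), array([0.5163, 0.0314])]
grip [array([ 0.5473, -0.092 ]), array([ 0.5392, -0.0913]), array([ 0.531 , -0.0905])]
```

Triangulation puts the four mediums at A(.582,-.282), B(.574,-.380), C(.488,-.447) and D(.380,-.336). Crop diameters are about 64 px for the mediums, 80 for the large and 52 for the smalls. The machine yaw is about 7.7°, and the grip bar is near (.523,-.028) with its top at about .19. First I'll grip the shield bar.

Call:
move_arm(dp=[[0.38, 0.733, 0.05], [0.38, 0.733, 0.05], [0.38, 0.733, 0.05], [0.38, 0.733, 0.05], [0.38, 0.733, 0.05], [0.38, 0.733, 0.05], [0.38, 0.733, 0.05], [0.38, 0.733, 0.05], [0.38, 0.733, 0.05], [0.38, 0.733, 0.05], [0.38, 0.733, 0.05], [0.38, 0.733, 0.05], [0.38, 0.733, -0.03], [0.38, 0.733, -0.06], [0.38, 0.733, -0.085], [0.38, 0.733, -0.085], [0.38, 0.733, -0.085], [0.38, 0.733, -0.085]], roll=[0.838, 0.838, 0.838, 0.838, 0.838, 0.838, 0.838, 0.838, 0.838, 0.838, 0.838, 0.838, 0.838, 0.838, 0.838, 0.838, 0.838, 0.838], jaw=[0.2, 0.2, 0.2, 0.2, 0.2, 0.2, 0.2, 0.2, 0.2, 0.2, 0.2, 0.2, 0.2, 0.2, 0.2, 0.2, 0.2, 0.2], newtons=40)

```text
time: 2.35
position: [0.523, -0.0288, 0.1686]
orientation: [179.9, 0.0, 97.7]
wrist_force: [-0.3, 0.0, -0.0]
gripper_width: 0.6
grip_force: 0.0
```

Call:
move_arm(dp=[[0, 0, 0], [0, 0, 0], [0, 0, 0], [0, 0, 0], [0, 0, 0], [0, 0, 0]], roll=[0, 0, 0, 0, 0, 0], jaw=[-1, -1, -1, -1, -1, -1], newtons=40)

```text
time: 3.1
position: [0.525, -0.028, 0.1685]
orientation: [179.7, 0.0, 97.8]
wrist_force: [6.8, 2.0, -1.2]
gripper_width: 0.134
grip_force: 43.8
```

Run:
```python
from h import *
b=shot('side','s1');cv2.imwrite('pics/s1c.png',cv2.resize(b['image'][90:300,200:460,::-1],None,fx=2.8,fy=2.8,interpolation=cv2.INTER_CUBIC))
```

```text
(no output)
```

View pics/s1c.png

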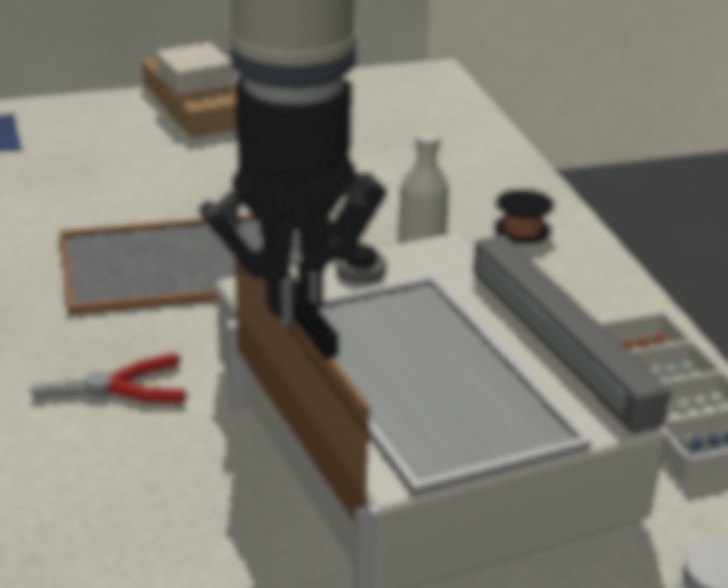

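The bar is gripped (opening .134 × 85 ≈ 12 mm). Next I'll slide it down.

Call:
move_arm(dp=[[0.003, 0, -0.02], [0.003, 0, -0.04], [0.003, 0, -0.055], [0.003, 0, -0.065], [0.003, 0, -0.07], [0.003, 0, -0.07]], roll=[0, 0, 0, 0, 0, 0], jaw=[-1, -1, -1, -1, -1, -1])

```text
time: 3.9
position: [0.525, -0.0281, 0.1141]
orientation: [180.0, -0.0, 97.7]
wrist_force: [4.2, 4.6, -5.8]
gripper_width: 0.133
grip_force: 43.0
```

Call:
move_arm(dp=[[0, 0, -0.004], [0, 0, -0.008], [0, 0, -0.008], [0, 0, -0.008]], roll=[0, 0, 0, 0], jaw=[-1, -1, -1, -1])

```text
time: 4.4
position: [0.5251, -0.0281, 0.1112]
orientation: [179.9, -0.0, 97.8]
wrist_force: [-6.5, 6.2, 28.0]
gripper_width: 0.131
grip_force: 48.1
```

The shield bottomed out (upward reaction). I'll release it and pick up pendant A.

Call:
move_arm(dp=[[0, 0, 0], [0, 0, 0], [0, 0, 0.07], [0, 0, 0.12], [0.076, -0.339, 0.12], [0.076, -0.339, 0.12], [0.076, -0.339, 0.12], [0.076, -0.339, 0.12], [0.076, -0.339, 0.12], [0.076, -0.339, 0.0], [0.076, -0.339, -0.06], [0.076, -0.339, -0.11], [0.076, -0.339, -0.143], [0.076, -0.339, -0.143], [0.076, -0.339, -0.143]], roll=[0, 0, 0, 0, -0.419, -0.419, -0.419, -0.419, -0.419, -0.419, -0.419, -0.419, -0.419, -0.419, -0.419], jaw=[0.4, 0.4, 0.4, 0.4, 0.4, 0.4, 0.4, 0.4, 0.4, 0.4, 0.4, 0.4, 0.4, 0.4, 0.4])

```text
time: 6.28
position: [0.5822, -0.2824, 0.0026]
orientation: [180.0, -0.0, 60.1]
wrist_force: [0.8, -0.3, 0.7]
gripper_width: 0.7
grip_force: 0.0
```

Call:
move_arm(dp=[[0, 0, 0], [0, 0, 0], [0, 0, 0], [0, 0, 0], [0, 0, 0]], roll=[0, 0, 0, 0, 0], jaw=[-1, -1, -1, -1, -1])

```text
time: 6.9
position: [0.5829, -0.283, 0.0038]
orientation: [179.8, -0.0, 60.0]
wrist_force: [-0.6, 1.2, 6.9]
gripper_width: 0.446
grip_force: 39.8
```

Run:
```python
from h import *
b=shot('side','s2');cv2.imwrite('pics/s2c.png',cv2.resize(b['image'][140:460,200:500,::-1],None,fx=1.8,fy=1.8,interpolation=cv2.INTER_CUBIC))
```

```text
(no output)
```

View pics/s2c.png

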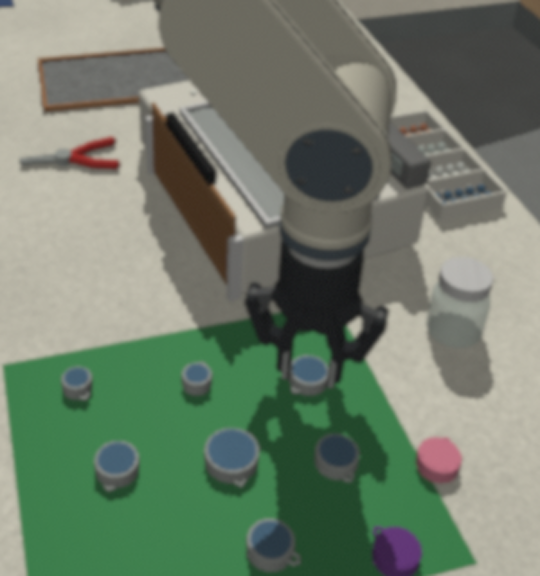

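A is held; the crop shows it between the fingers at about (308,375), and the shield bar is low. I'll place it on the plate at machine y = +84 mm.

Call:
move_arm(dp=[[0, 0, 0.08], [0, 0, 0.16], [0, 0, 0.24], [0.048, 0.469, 0.26], [0.048, 0.469, 0.26], [0.048, 0.469, 0.26], [0.048, 0.469, 0.26], [0.048, 0.469, 0.26], [0.048, 0.469, 0.26], [0.048, 0.469, 0.26], [0.048, 0.469, 0.26], [0.048, 0.469, 0.19], [0.048, 0.469, 0.15], [0.048, 0.469, 0.13], [0.048, 0.469, 0.126], [0.048, 0.469, 0.126]], roll=[0, 0, 0, 0.419, 0.419, 0.419, 0.419, 0.419, 0.419, 0.419, 0.419, 0.419, 0.419, 0.419, 0.419, 0.419], jaw=[-1, -1, -1, -1, -1, -1, -1, -1, -1, -1, -1, -1, -1, -1, -1, -1])

```text
time: 8.95
position: [0.6183, 0.0683, 0.0972]
orientation: [179.9, 0.0, 97.7]
wrist_force: [-0.2, -0.4, -0.0]
gripper_width: 0.445
grip_force: 42.2
```

Call:
move_arm(dp=[[0, 0, -0.001], [0, 0, -0.001], [0, 0, -0.001], [0, 0, 0.07], [0, 0, 0.14], [-0.06, -0.599, 0.14], [-0.06, -0.599, 0.14], [-0.06, -0.599, 0.14], [-0.06, -0.599, 0.14], [-0.06, -0.599, 0.14], [-0.06, -0.599, 0.14], [-0.06, -0.599, 0.14], [-0.06, -0.599, 0.14], [-0.06, -0.599, 0.06], [-0.06, -0.599, -0.02], [-0.06, -0.599, -0.09], [-0.06, -0.599, -0.124], [-0.06, -0.599, -0.124], [-0.06, -0.599, -0.124]], roll=[0, 0, 0, 0, 0, 0, 0, 0, 0, 0, 0, 0, 0, 0, 0, 0, 0, 0, 0], jaw=[-1, 0.4, 0.4, 0.4, 0.4, 0.4, 0.4, 0.4, 0.4, 0.4, 0.4, 0.4, 0.4, 0.4, 0.4, 0.4, 0.4, 0.4, 0.4])

```text
time: 11.32
position: [0.5743, -0.3808, 0.0055]
orientation: [179.9, 0.1, 97.8]
wrist_force: [-0.5, 0.2, 0.3]
gripper_width: 0.697
grip_force: 0.0
```

Call:
move_arm(dp=[[0, 0, 0], [0, 0, 0], [0, 0, 0], [0, 0, 0], [0, 0, 0]], roll=[0, 0, 0, 0, 0], jaw=[-1, -1, -1, -1, -1])

```text
time: 11.95
position: [0.5742, -0.381, 0.006]
orientation: [179.8, 0.1, 97.8]
wrist_force: [0.0, 0.7, 6.7]
gripper_width: 0.442
grip_force: 39.3
```

Call:
move_arm(dp=[[0, 0, 0.08], [0, 0, 0.16], [0, 0, 0.24], [0.069, 0.526, 0.26], [0.069, 0.526, 0.26], [0.069, 0.526, 0.26], [0.069, 0.526, 0.26], [0.069, 0.526, 0.26], [0.069, 0.526, 0.26], [0.069, 0.526, 0.26], [0.069, 0.526, 0.26], [0.069, 0.526, 0.19], [0.069, 0.526, 0.15], [0.069, 0.526, 0.13], [0.069, 0.526, 0.125], [0.069, 0.526, 0.125]], roll=[0, 0, 0, 0, 0, 0, 0, 0, 0, 0, 0, 0, 0, 0, 0, 0], jaw=[-1, -1, -1, -1, -1, -1, -1, -1, -1, -1, -1, -1, -1, -1, -1, -1])

```text
time: 13.95
position: [0.6253, 0.0136, 0.0981]
orientation: [179.9, 0.0, 97.7]
wrist_force: [-0.1, -0.5, -0.8]
gripper_width: 0.447
grip_force: 45.5
```

Call:
move_arm(dp=[[0, 0, 0], [0, 0, 0], [0, 0, 0.07], [0, 0, 0.14], [0, 0, 0.14]], roll=[0, 0, 0, 0, 0], jaw=[0.4, 0.4, 0.4, 0.4, 0.4])

```text
time: 14.58
position: [0.6277, 0.0145, 0.2074]
orientation: [179.4, 0.1, 97.8]
wrist_force: [0.9, 0.2, -0.1]
gripper_width: 0.698
grip_force: 0.0
```

```bash
cat > blobs.py <<'E'
from h import *
import sys
def blobs(c,z):
    h=cv2.cvtColor(c['image'],cv2.COLOR_RGB2HSV)
    m=cv2.inRange(h,(100,70,35),(120,255,255))
    n,l,s,ct=cv2.connectedComponentsWithStats(m)
    for i in range(1,n):
        if 30<s[i,4]<600:
            print(ct[i].round(1),s[i,4],onz(c,*ct[i],z)[:2].round(4))
a=shot('top',sys.argv[1]);blobs(a,float(sys.argv[2]))
E
python3 blobs.py t3 .016
```

```text
[501.7 298.4] 41 [ 0.486 -0.448]
[417.7 300.2] 68 [ 0.4746 -0.2583]
[452.2 343.6] 157 [ 0.3804 -0.3359]
[405.9 351.1] 69 [ 0.36   -0.2331]
```

Call:
move_arm(dp=[[-0.184, -0.615, 0], [-0.184, -0.615, 0], [-0.184, -0.615, 0], [-0.184, -0.615, 0], [-0.184, -0.615, 0], [-0.184, -0.615, 0], [-0.184, -0.615, 0], [-0.184, -0.615, 0], [-0.184, -0.615, 0], [-0.184, -0.615, -0.08], [-0.184, -0.615, -0.16], [-0.184, -0.615, -0.23], [-0.184, -0.615, -0.264], [-0.184, -0.615, -0.264], [-0.184, -0.615, -0.264]], roll=[0.19, 0.19, 0.19, 0.19, 0.19, 0.19, 0.19, 0.19, 0.19, 0.19, 0.19, 0.19, 0.19, 0.19, 0.19], jaw=[0.4, 0.4, 0.4, 0.4, 0.4, 0.4, 0.4, 0.4, 0.4, 0.4, 0.4, 0.4, 0.4, 0.4, 0.4])

```text
time: 16.5
position: [0.4872, -0.4465, 0.0048]
orientation: [180.0, 0.0, 114.9]
wrist_force: [0.7, 0.4, 0.8]
gripper_width: 0.706
grip_force: 0.0
```

Call:
move_arm(dp=[[0, 0, 0], [0, 0, 0], [0, 0, 0], [0, 0, 0], [0, 0, 0]], roll=[0, 0, 0, 0, 0], jaw=[-1, -1, -1, -1, -1])

```text
time: 17.12
position: [0.4876, -0.4475, 0.0061]
orientation: [179.9, 0.1, 114.8]
wrist_force: [0.6, 2.0, 6.8]
gripper_width: 0.44
grip_force: 39.8
```

Call:
move_arm(dp=[[0, 0, 0.08], [0, 0, 0.16], [0, 0, 0.24], [0.194, 0.54, 0.26], [0.194, 0.54, 0.26], [0.194, 0.54, 0.26], [0.194, 0.54, 0.26], [0.194, 0.54, 0.26], [0.194, 0.54, 0.26], [0.194, 0.54, 0.26], [0.194, 0.54, 0.26], [0.194, 0.54, 0.26], [0.194, 0.54, 0.19], [0.194, 0.54, 0.15], [0.194, 0.54, 0.13], [0.194, 0.54, 0.125], [0.194, 0.54, 0.125]], roll=[0, 0, 0, -0.19, -0.19, -0.19, -0.19, -0.19, -0.19, -0.19, -0.19, -0.19, -0.19, -0.19, -0.19, -0.19, -0.19], jaw=[-1, -1, -1, -1, -1, -1, -1, -1, -1, -1, -1, -1, -1, -1, -1, -1, -1])

```text
time: 19.25
position: [0.632, -0.0432, 0.0991]
orientation: [180.0, 0.0, 97.7]
wrist_force: [-1.0, 0.0, 0.5]
gripper_width: 0.446
grip_force: 43.0
```

Call:
move_arm(dp=[[0, 0, 0], [0, 0, 0], [0, 0, 0.07], [0, 0, 0.14], [0, 0, 0.14]], roll=[0, 0, 0, 0, 0], jaw=[0.4, 0.4, 0.4, 0.4, 0.4])

```text
time: 19.88
position: [0.6352, -0.0422, 0.208]
orientation: [179.5, 0.1, 97.8]
wrist_force: [-0.2, 0.5, 0.8]
gripper_width: 0.702
grip_force: 0.0
```

```bash
python3 blobs.py t4 .016
```

```text
[458.9 298.6] 224 [ 0.4818 -0.3515]
[417.7 300.3] 70 [ 0.4743 -0.2583]
[452.4 343.7] 142 [ 0.3803 -0.3363]
[405.9 351.3] 72 [ 0.3596 -0.233 ]
```

Call:
move_arm(dp=[[-0.337, -0.392, 0], [-0.337, -0.392, 0], [-0.337, -0.392, 0], [-0.337, -0.392, 0], [-0.337, -0.392, 0], [-0.337, -0.392, 0], [-0.337, -0.392, 0], [-0.337, -0.392, 0], [-0.337, -0.392, -0.08], [-0.337, -0.392, -0.16], [-0.337, -0.392, -0.23], [-0.337, -0.392, -0.266], [-0.337, -0.392, -0.266], [-0.337, -0.392, -0.266]], roll=[-0.25, -0.25, -0.25, -0.25, -0.25, -0.25, -0.25, -0.25, -0.25, -0.25, -0.25, -0.25, -0.25, -0.25], jaw=[0.4, 0.4, 0.4, 0.4, 0.4, 0.4, 0.4, 0.4, 0.4, 0.4, 0.4, 0.4, 0.4, 0.4])

```text
time: 21.68
position: [0.3803, -0.3354, 0.0039]
orientation: [180.0, 0.0, 75.3]
wrist_force: [0.2, -0.1, 0.8]
gripper_width: 0.701
grip_force: 0.0
```

Call:
move_arm(dp=[[0, 0, 0], [0, 0, 0], [0, 0, 0], [0, 0, 0], [0, 0, 0]], roll=[0, 0, 0, 0, 0], jaw=[-1, -1, -1, -1, -1])

```text
time: 22.3
position: [0.3803, -0.3363, 0.005]
orientation: [179.8, 0.1, 75.2]
wrist_force: [0.7, 3.1, 6.1]
gripper_width: 0.448
grip_force: 39.4
```

Call:
move_arm(dp=[[0, 0, 0.08], [0, 0, 0.16], [0, 0, 0.24], [0.347, 0.318, 0.26], [0.347, 0.318, 0.26], [0.347, 0.318, 0.26], [0.347, 0.318, 0.26], [0.347, 0.318, 0.26], [0.347, 0.318, 0.26], [0.347, 0.318, 0.26], [0.347, 0.318, 0.26], [0.347, 0.318, 0.26], [0.347, 0.318, 0.19], [0.347, 0.318, 0.15], [0.347, 0.318, 0.13], [0.347, 0.318, 0.126], [0.347, 0.318, 0.126]], roll=[0, 0, 0, 0.25, 0.25, 0.25, 0.25, 0.25, 0.25, 0.25, 0.25, 0.25, 0.25, 0.25, 0.25, 0.25, 0.25], jaw=[-1, -1, -1, -1, -1, -1, -1, -1, -1, -1, -1, -1, -1, -1, -1, -1, -1])

```text
time: 24.42
position: [0.64, -0.0979, 0.0987]
orientation: [179.9, 0.0, 97.7]
wrist_force: [0.3, 0.5, -0.3]
gripper_width: 0.444
grip_force: 42.3
```

Call:
move_arm(dp=[[0, 0, 0], [0, 0, 0], [0, 0, 0.07], [0, 0, 0.15], [-0.2, 0, 0.25], [-0.4, 0, 0.25], [-0.4, 0, 0.25], [-0.4, 0, 0.25]], roll=[0, 0, 0, 0, 0, 0, 0, 0], jaw=[0.4, 0.4, 0.4, 0.4, 0.4, 0.4, 0.4, 0.4])

```text
time: 25.42
position: [0.3978, -0.0972, 0.2744]
orientation: [179.9, 0.0, 97.8]
wrist_force: [-0.4, -0.2, 1.6]
gripper_width: 0.702
grip_force: 0.0
```

```bash
python3 blobs.py t5 .109
python3 - <<'E'
import cv2
i=cv2.imread('pics/t5.png');cv2.imwrite('pics/t5c.png',cv2.resize(i[140:300,200:540],None,fx=2.3,fy=2.3,interpolation=cv2.INTER_CUBIC))
E
```

```text
[350.4 215.5] 158 [ 0.6413 -0.0977]
[324.8 218. ] 157 [ 0.6334 -0.0425]
[297.9 220.3] 157 [0.626  0.0155]
[272.6 222.3] 154 [0.6195 0.0701]
[459.8 298.8] 196 [ 0.4689 -0.3335]
[417.4 300.2] 61 [ 0.4623 -0.2444]
[405.8 351.3] 70 [ 0.3555 -0.2213]
```

View pics/t5c.png

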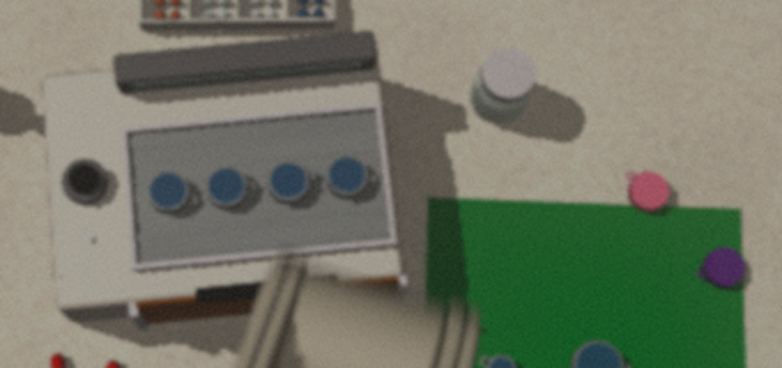

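All four pendants sit on the plate, flat and apart, at crop (170,190), (228,187), (290,182) and (348,176). I'll settle the arm before the next move.

Call:
move_arm(dp=[[0, 0, 0], [0, 0, 0], [0, 0, 0]], roll=[0, 0, 0], jaw=[0.2, 0.2, 0.2])

```text
time: 25.85
position: [0.4005, -0.0974, 0.2736]
orientation: [-180.0, -0.0, 97.8]
wrist_force: [0.0, -0.2, -0.3]
gripper_width: 0.597
grip_force: 0.0
```

Call:
move_arm(dp=[[0.166, 0.0925, 0], [0.166, 0.0925, 0], [0.166, 0.0925, 0], [0.166, 0.0925, -0.07], [0.166, 0.0925, -0.14], [0.166, 0.0925, -0.19], [0.166, 0.0925, -0.218], [0.166, 0.0925, -0.218], [0.166, 0.0925, -0.218], [0.166, 0.0925, -0.218], [0.166, 0.0925, -0.218], [0.166, 0.0925, -0.218], [0.166, 0.0925, -0.218]], roll=[0, 0, 0, 0, 0, 0, 0, 0, 0, 0, 0, 0, 0], jaw=[0.2, 0.2, 0.2, 0.2, 0.2, 0.2, 0.2, 0.2, -1, -1, -1, -1, -1])

```text
time: 27.48
position: [0.5251, -0.028, 0.1115]
orientation: [179.9, 0.0, 97.8]
wrist_force: [-0.3, 1.0, 6.8]
gripper_width: 0.133
grip_force: 42.7
```

Call:
move_arm(dp=[[0, 0, 0.03], [0, 0, 0.06], [0, 0, 0.08], [0, 0, 0.095], [0, 0, 0.1], [0, 0, 0.1], [0, 0, 0.1]], roll=[0, 0, 0, 0, 0, 0, 0], jaw=[-1, -1, -1, -1, -1, -1, -1])

```text
time: 28.35
position: [0.525, -0.028, 0.1859]
orientation: [179.9, 0.0, 97.8]
wrist_force: [5.6, 0.2, 1.8]
gripper_width: 0.13
grip_force: 42.5
```

Call:
move_arm(dp=[[0, 0, 0.005], [0, 0, 0.01], [0, 0, 0.012], [0, 0, 0.012]], roll=[0, 0, 0, 0], jaw=[-1, -1, -1, -1])

```text
time: 28.85
position: [0.5248, -0.028, 0.1917]
orientation: [179.9, 0.0, 97.8]
wrist_force: [17.5, -1.2, -26.5]
gripper_width: 0.126
grip_force: 41.5
```

The shield is fully up (80 mm travel, then −26 N at the stop). I'll release it and hover above the button with the jaw shut.

Call:
move_arm(dp=[[0, 0, 0], [0, 0, 0], [0, 0, 0], [0, 0, 0.07], [0, 0, 0.13], [0.138, 0.237, 0.13], [0.138, 0.237, 0.13], [0.138, 0.237, 0.13], [0.138, 0.237, 0.13], [0.138, 0.237, 0.13], [0.138, 0.237, 0.05], [0.138, 0.237, -0.03], [0.138, 0.237, -0.08], [0.138, 0.237, -0.09], [0.138, 0.237, -0.09], [0.138, 0.237, -0.09]], roll=[0, 0, 0, 0, 0, 0, 0, 0, 0, 0, 0, 0, 0, 0, 0, 0], jaw=[0.2, 0.2, 0.2, 0.2, 0.2, -1, -1, -1, -1, -1, -1, -1, -1, -1, -1, -1])

```text
time: 30.85
position: [0.6288, 0.1496, 0.1291]
orientation: [179.8, -0.0, 97.7]
wrist_force: [0.0, -0.1, -0.2]
gripper_width: 0.002
grip_force: 0.0
```

Run:
```python
from h import *
b=shot('side','s6');a=shot('top','t6')
i=cv2.resize(b['image'][120:270,260:430,::-1],(480,424),interpolation=cv2.INTER_CUBIC);j=cv2.resize(a['image'][170:276,190:270,::-1],(320,424),interpolation=cv2.INTER_CUBIC)
cv2.imwrite('pics/st6.png',np.hstack([i,j]))
```

```text
(no output)
```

View pics/st6.png

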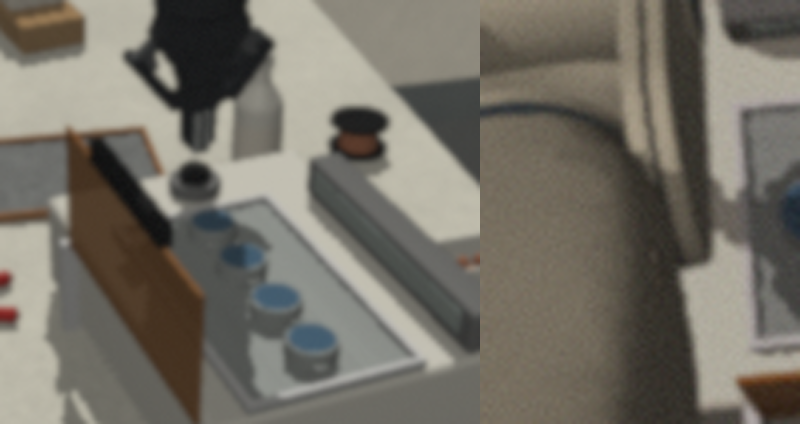

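The shield is up and the shut fingertips (200,145) are right above the button (195,175). Now I'll press.

Call:
move_arm(dp=[[0, 0, -0.015], [0, 0, -0.022], [0, 0, -0.028], [0, 0, -0.032], [0, 0, -0.034]], roll=[0, 0, 0, 0, 0], jaw=[-1, -1, -1, -1, -1])

```text
time: 31.58
position: [0.6277, 0.1499, 0.1053]
orientation: [180.0, 0.0, 97.8]
wrist_force: [-15.8, -3.7, 44.6]
gripper_width: -0.001
grip_force: 22.1
```

Call:
move_arm(dp=[[0, 0, -0.003], [0, 0, -0.005], [0, 0, -0.005]], roll=[0, 0, 0], jaw=[-1, -1, -1])

```text
time: 31.95
position: [0.6278, 0.1499, 0.105]
orientation: [179.9, -0.0, 97.8]
wrist_force: [-22.9, -4.9, 61.3]
gripper_width: 0.001
grip_force: 30.6
```

A stiff stop at z ≈ .105. I'll check the spring zone while letting go.

Call:
move_arm(dp=[[0, 0, 0.0075], [0, 0, 0.0085], [0, 0, 0.0085], [0, 0, 0.0085]], roll=[0, 0, 0, 0], jaw=[-1, -1, -1, -1])

```text
time: 32.45
position: [0.6276, 0.1499, 0.1058]
orientation: [180.0, -0.0, 97.8]
wrist_force: [-6.9, -1.8, 18.3]
gripper_width: 0.003
grip_force: 9.1
```

Call:
move_arm(dp=[[0, 0, 0.003], [0, 0, 0.003], [0, 0, 0.003]], roll=[0, 0, 0], jaw=[-1, -1, -1])

```text
time: 32.83
position: [0.6275, 0.1498, 0.1062]
orientation: [180.0, -0.0, 97.8]
wrist_force: [-1.1, -0.3, 5.7]
gripper_width: -0.004
grip_force: 2.4
```

Call:
move_arm(dp=[[0, 0, 0.003], [0, 0, 0.003], [0, 0, 0.003]], roll=[0, 0, 0], jaw=[-1, -1, -1])

```text
time: 33.2
position: [0.6276, 0.1498, 0.1083]
orientation: [180.0, -0.0, 97.8]
wrist_force: [-1.3, 1.0, 3.3]
gripper_width: -0.002
grip_force: 1.8
```

There is a spring zone from 5.7 N at .106 down to 3.3 N at .108, so the button was fully pressed. Next I'll lift off and lower the shield again.

Call:
move_arm(dp=[[0, 0, 0.07], [0, 0, 0.14], [0, 0, 0.22], [-0.137, -0.237, 0.22], [-0.137, -0.237, 0.22], [-0.137, -0.237, 0.22], [-0.137, -0.237, 0.22], [-0.137, -0.237, 0.22], [-0.137, -0.237, 0.16], [-0.137, -0.237, 0.12], [-0.137, -0.237, 0.109], [-0.137, -0.237, 0.109], [-0.137, -0.237, 0.109], [-0.137, -0.237, 0.109], [-0.137, -0.237, 0.109], [-0.137, -0.237, 0.109], [-0.137, -0.237, 0.109]], roll=[0, 0, 0, 0, 0, 0, 0, 0, 0, 0, 0, 0, 0, 0, 0, 0, 0], jaw=[-1, -1, 0.2, 0.2, 0.2, 0.2, 0.2, 0.2, 0.2, 0.2, 0.2, 0.2, -1, -1, -1, -1, -1])

```text
time: 35.33
position: [0.5251, -0.028, 0.1905]
orientation: [179.9, 0.0, 97.7]
wrist_force: [-0.3, 0.1, 2.8]
gripper_width: 0.132
grip_force: 43.8
```

Call:
move_arm(dp=[[0, 0, -0.03], [0, 0, -0.06], [0, 0, -0.085], [0, 0, -0.1], [0, 0, -0.105], [0, 0, -0.105]], roll=[0, 0, 0, 0, 0, 0], jaw=[-1, -1, -1, -1, -1, -1])

```text
time: 36.08
position: [0.525, -0.028, 0.1114]
orientation: [180.0, 0.0, 97.8]
wrist_force: [2.3, 0.7, -4.7]
gripper_width: 0.129
grip_force: 42.8
```

Call:
move_arm(dp=[[0, 0, -0.004], [0, 0, -0.006], [0, 0, -0.006]], roll=[0, 0, 0], jaw=[-1, -1, -1])

```text
time: 36.45
position: [0.5252, -0.028, 0.1111]
orientation: [179.9, 0.0, 97.8]
wrist_force: [-13.0, 1.1, 43.9]
gripper_width: 0.131
grip_force: 49.9
```

Call:
move_arm(dp=[[0, 0, 0.003], [0, 0, 0.003], [0, 0, 0.08], [0, 0, 0.16], [-0.08, -0.18, 0.22], [-0.166, -0.18, 0.22], [-0.166, -0.18, 0.22], [-0.166, -0.18, 0.22]], roll=[0, 0, 0, 0, 0, 0, 0, 0], jaw=[0.4, 0.4, 0.4, 0.4, 0.4, 0.4, 0.4, 0.4])

```text
time: 37.45
position: [0.3977, -0.1645, 0.2721]
orientation: [-180.0, 0.0, 97.5]
wrist_force: [0.9, 0.1, -0.1]
gripper_width: 0.7
grip_force: 0.0
```

```bash
python3 blobs.py t7 .109
```

```text
[350.4 215.5] 158 [ 0.6411 -0.0977]
[324.9 218. ] 158 [ 0.6335 -0.0427]
[297.8 220.3] 155 [0.626  0.0156]
[266.2 232.4] 160 [0.5963 0.0823]
[465.  300.1] 80 [ 0.4665 -0.3442]
[406.1 351.2] 66 [ 0.3558 -0.2219]
```

Pendant A was knocked to about (.595,.081), so I'll look at its loop orientation.

Run:
```python
from h import *
b=shot('side','s7');a=cv2.imread('pics/t7.png')
i=cv2.resize(b['image'][170:270,300:410,::-1],(440,400),interpolation=cv2.INTER_CUBIC);j=cv2.resize(a[195:255,240:294],(360,400),interpolation=cv2.INTER_CUBIC)
cv2.imwrite('pics/st7.png',np.hstack([i,j]))
```

```text
(no output)
```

View pics/st7.png

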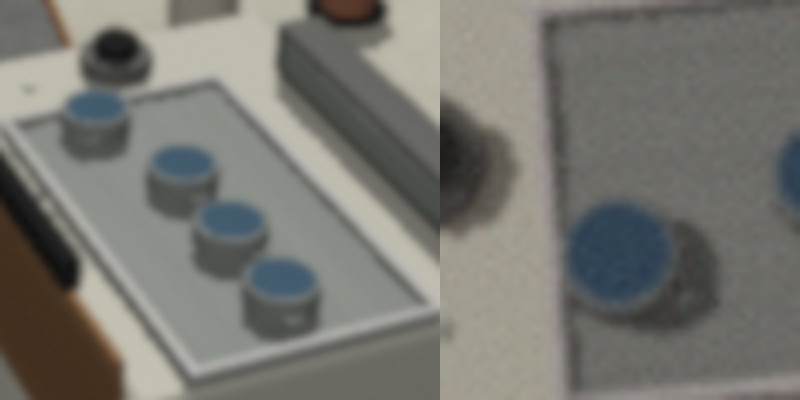

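A lies flat near the left rim, with its loop pointing roughly −120°. I'll grasp it at yaw 90.

Call:
move_arm(dp=[[0.259, 0.325, 0], [0.259, 0.325, 0], [0.259, 0.325, 0], [0.259, 0.325, 0], [0.259, 0.325, 0], [0.259, 0.325, 0], [0.259, 0.325, 0], [0.259, 0.325, -0.07], [0.259, 0.325, -0.14], [0.259, 0.325, -0.19], [0.259, 0.325, -0.22], [0.259, 0.325, -0.23], [0.259, 0.325, -0.23]], roll=[-0.085, -0.085, -0.085, -0.085, -0.085, -0.085, -0.085, -0.085, -0.085, -0.085, -0.085, -0.085, -0.085], jaw=[0.25, 0.25, 0.25, 0.25, 0.25, 0.25, 0.25, 0.25, 0.25, 0.25, 0.25, 0.25, 0.25])

```text
time: 39.17
position: [0.5943, 0.0804, 0.0995]
orientation: [-180.0, 0.0, 90.1]
wrist_force: [-0.5, -0.2, -0.5]
gripper_width: 0.623
grip_force: 0.0
```

Call:
move_arm(dp=[[0, 0, 0], [0, 0, 0], [0, 0, 0], [0, 0, 0], [0, 0, 0]], roll=[0, 0, 0, 0, 0], jaw=[-1, -1, -1, -1, -1])

```text
time: 39.8
position: [0.5953, 0.0807, 0.1009]
orientation: [179.9, 0.0, 90.1]
wrist_force: [-0.8, -1.2, 6.8]
gripper_width: 0.443
grip_force: 40.3
```

Call:
move_arm(dp=[[0, 0, 0.06], [0, 0, 0.12], [0.012, 0.355, 0.12], [0.012, 0.355, 0.12], [0.012, 0.355, 0.12], [0.012, 0.355, 0.12], [0.012, 0.355, 0.12], [0.012, 0.355, 0.12], [0.012, 0.355, 0.12], [0.012, 0.355, 0.12], [0.012, 0.355, 0.12], [0.012, 0.355, 0.05], [0.012, 0.355, -0.03], [0.012, 0.355, -0.09], [0.012, 0.355, -0.11], [0.012, 0.355, -0.117], [0.012, 0.355, -0.117], [0.012, 0.355, -0.117]], roll=[0, 0, 0.967, 0.967, 0.967, 0.967, 0.967, 0.967, 0.967, 0.967, 0.967, 0.967, 0.967, 0.967, 0.967, 0.967, 0.967, 0.967], jaw=[-1, -1, -1, -1, -1, -1, -1, -1, -1, -1, -1, -1, -1, -1, -1, -1, -1, -1])

```text
time: 42.05
position: [0.6049, 0.3478, 0.0137]
orientation: [179.9, 0.2, 177.1]
wrist_force: [0.1, 0.4, 0.2]
gripper_width: 0.443
grip_force: 40.3
```

Call:
move_arm(dp=[[0, 0, -0.001], [0, 0, -0.001], [0, 0, -0.001], [0, 0, 0.08], [0, 0, 0.16], [0, 0, 0.22], [0.028, -0.444, 0.24], [0.028, -0.444, 0.24], [0.028, -0.444, 0.24], [0.028, -0.444, 0.24], [0.028, -0.444, 0.24], [0.028, -0.444, 0.24], [0.028, -0.444, 0.24], [0.028, -0.444, 0.24], [0.028, -0.444, 0.24], [0.028, -0.444, 0.18], [0.028, -0.444, 0.13], [0.028, -0.444, 0.116], [0.028, -0.444, 0.116], [0.028, -0.444, 0.116]], roll=[0, 0, 0, 0, 0, 0, -0.88, -0.88, -0.88, -0.88, -0.88, -0.88, -0.88, -0.88, -0.88, -0.88, -0.88, -0.88, -0.88, -0.88], jaw=[-1, 0.3, 0.3, 0.3, 0.3, 0.3, 0.3, 0.3, 0.3, 0.3, 0.3, 0.3, 0.3, 0.3, 0.3, 0.3, 0.3, 0.3, 0.3, 0.3])

```text
time: 44.55
position: [0.6257, 0.0141, 0.1002]
orientation: [179.9, 0.0, 98.0]
wrist_force: [1.0, 0.6, 0.7]
gripper_width: 0.649
grip_force: 0.0
```

Call:
move_arm(dp=[[0, 0, 0], [0, 0, 0], [0, 0, 0], [0, 0, 0], [0, 0, 0]], roll=[0, 0, 0, 0, 0], jaw=[-1, -1, -1, -1, -1])

```text
time: 45.18
position: [0.6256, 0.0141, 0.1005]
orientation: [179.8, 0.0, 97.9]
wrist_force: [-1.7, 0.6, 5.9]
gripper_width: 0.443
grip_force: 39.4
```

Call:
move_arm(dp=[[0, 0, 0.06], [0, 0, 0.12], [-0.103, 0.448, 0.12], [-0.103, 0.448, 0.12], [-0.103, 0.448, 0.12], [-0.103, 0.448, 0.12], [-0.103, 0.448, 0.12], [-0.103, 0.448, 0.12], [-0.103, 0.448, 0.12], [-0.103, 0.448, 0.12], [-0.103, 0.448, 0.12], [-0.103, 0.448, 0.05], [-0.103, 0.448, -0.03], [-0.103, 0.448, -0.09], [-0.103, 0.448, -0.11], [-0.103, 0.448, -0.118], [-0.103, 0.448, -0.118], [-0.103, 0.448, -0.118]], roll=[0, 0, 0.88, 0.88, 0.88, 0.88, 0.88, 0.88, 0.88, 0.88, 0.88, 0.88, 0.88, 0.88, 0.88, 0.88, 0.88, 0.88], jaw=[-1, -1, -1, -1, -1, -1, -1, -1, -1, -1, -1, -1, -1, -1, -1, -1, -1, -1])

```text
time: 47.42
position: [0.5487, 0.3508, 0.0121]
orientation: [179.9, 0.2, 177.1]
wrist_force: [-0.6, -0.1, -1.6]
gripper_width: 0.443
grip_force: 40.3
```

Call:
move_arm(dp=[[0, 0, 0], [0, 0, 0], [0, 0, 0.08], [0, 0, 0.16], [0, 0, 0.22], [0.112, -0.525, 0.24], [0.112, -0.525, 0.24], [0.112, -0.525, 0.24], [0.112, -0.525, 0.24], [0.112, -0.525, 0.24], [0.112, -0.525, 0.24], [0.112, -0.525, 0.24], [0.112, -0.525, 0.24], [0.112, -0.525, 0.24], [0.112, -0.525, 0.18], [0.112, -0.525, 0.13], [0.112, -0.525, 0.118], [0.112, -0.525, 0.118], [0.112, -0.525, 0.118]], roll=[0, 0, 0, 0, 0, -0.88, -0.88, -0.88, -0.88, -0.88, -0.88, -0.88, -0.88, -0.88, -0.88, -0.88, -0.88, -0.88, -0.88], jaw=[0.3, 0.3, 0.3, 0.3, 0.3, 0.3, 0.3, 0.3, 0.3, 0.3, 0.3, 0.3, 0.3, 0.3, 0.3, 0.3, 0.3, 0.3, 0.3])

```text
time: 49.8
position: [0.6325, -0.0436, 0.1003]
orientation: [179.8, 0.0, 98.0]
wrist_force: [0.2, -0.8, 0.1]
gripper_width: 0.65
grip_force: 0.0
```

Call:
move_arm(dp=[[0, 0, 0], [0, 0, 0], [0, 0, 0], [0, 0, 0], [0, 0, 0]], roll=[0, 0, 0, 0, 0], jaw=[-1, -1, -1, -1, -1])

```text
time: 50.42
position: [0.6323, -0.0437, 0.1005]
orientation: [179.8, 0.0, 97.9]
wrist_force: [-1.3, 0.1, 5.8]
gripper_width: 0.443
grip_force: 39.4
```

Call:
move_arm(dp=[[0, 0, 0.06], [0, 0, 0.12], [-0.186, 0.529, 0.12], [-0.186, 0.529, 0.12], [-0.186, 0.529, 0.12], [-0.186, 0.529, 0.12], [-0.186, 0.529, 0.12], [-0.186, 0.529, 0.12], [-0.186, 0.529, 0.12], [-0.186, 0.529, 0.12], [-0.186, 0.529, 0.12], [-0.186, 0.529, 0.12], [-0.186, 0.529, 0.05], [-0.186, 0.529, -0.03], [-0.186, 0.529, -0.09], [-0.186, 0.529, -0.11], [-0.186, 0.529, -0.118], [-0.186, 0.529, -0.118], [-0.186, 0.529, -0.118]], roll=[0, 0, 0.88, 0.88, 0.88, 0.88, 0.88, 0.88, 0.88, 0.88, 0.88, 0.88, 0.88, 0.88, 0.88, 0.88, 0.88, 0.88, 0.88], jaw=[-1, -1, -1, -1, -1, -1, -1, -1, -1, -1, -1, -1, -1, -1, -1, -1, -1, -1, -1])

```text
time: 52.8
position: [0.4931, 0.3537, 0.0119]
orientation: [179.9, 0.1, 177.1]
wrist_force: [0.7, -0.1, -0.7]
gripper_width: 0.44
grip_force: 40.4
```

Call:
move_arm(dp=[[0, 0, 0], [0, 0, 0], [0, 0, 0.08], [0, 0, 0.16], [0, 0, 0.22], [0.197, -0.601, 0.24], [0.197, -0.601, 0.24], [0.197, -0.601, 0.24], [0.197, -0.601, 0.24], [0.197, -0.601, 0.24], [0.197, -0.601, 0.24], [0.197, -0.601, 0.24], [0.197, -0.601, 0.24], [0.197, -0.601, 0.24], [0.197, -0.601, 0.24], [0.197, -0.601, 0.18], [0.197, -0.601, 0.13], [0.197, -0.601, 0.118], [0.197, -0.601, 0.118], [0.197, -0.601, 0.118]], roll=[0, 0, 0, 0, 0, -0.88, -0.88, -0.88, -0.88, -0.88, -0.88, -0.88, -0.88, -0.88, -0.88, -0.88, -0.88, -0.88, -0.88, -0.88], jaw=[0.3, 0.3, 0.3, 0.3, 0.3, 0.3, 0.3, 0.3, 0.3, 0.3, 0.3, 0.3, 0.3, 0.3, 0.3, 0.3, 0.3, 0.3, 0.3, 0.3])

```text
time: 55.3
position: [0.6407, -0.0975, 0.1004]
orientation: [179.9, 0.0, 98.0]
wrist_force: [0.6, -0.1, 0.6]
gripper_width: 0.652
grip_force: 0.0
```

Call:
move_arm(dp=[[0, 0, 0], [0, 0, 0], [0, 0, 0], [0, 0, 0], [0, 0, 0]], roll=[0, 0, 0, 0, 0], jaw=[-1, -1, -1, -1, -1])

```text
time: 55.92
position: [0.6405, -0.0978, 0.1006]
orientation: [179.9, 0.0, 97.9]
wrist_force: [-0.9, 1.0, 6.5]
gripper_width: 0.446
grip_force: 39.4
```

Call:
move_arm(dp=[[0, 0, 0.06], [0, 0, 0.12], [-0.272, 0.605, 0.12], [-0.272, 0.605, 0.12], [-0.272, 0.605, 0.12], [-0.272, 0.605, 0.12], [-0.272, 0.605, 0.12], [-0.272, 0.605, 0.12], [-0.272, 0.605, 0.12], [-0.272, 0.605, 0.12], [-0.272, 0.605, 0.12], [-0.272, 0.605, 0.12], [-0.272, 0.605, 0.12], [-0.272, 0.605, 0.05], [-0.272, 0.605, -0.03], [-0.272, 0.605, -0.09], [-0.272, 0.605, -0.11], [-0.272, 0.605, -0.118], [-0.272, 0.605, -0.118], [-0.272, 0.605, -0.118]], roll=[0, 0, 0.88, 0.88, 0.88, 0.88, 0.88, 0.88, 0.88, 0.88, 0.88, 0.88, 0.88, 0.88, 0.88, 0.88, 0.88, 0.88, 0.88, 0.88], jaw=[-1, -1, -1, -1, -1, -1, -1, -1, -1, -1, -1, -1, -1, -1, -1, -1, -1, -1, -1, -1])

```text
time: 58.42
position: [0.4369, 0.3566, 0.0118]
orientation: [179.9, 0.1, 177.1]
wrist_force: [0.2, -0.1, -1.2]
gripper_width: 0.444
grip_force: 40.5
```

Call:
move_arm(dp=[[0, 0, 0], [0, 0, 0], [0, 0, 0.08], [0, 0, 0.16], [0, 0, 0.24], [0, 0, 0.3], [0.03, -0.45, 0.3], [0.03, -0.45, 0.3], [0.03, -0.45, 0.3], [0.03, -0.45, 0.3], [0.03, -0.45, 0.3], [0.03, -0.45, 0.3], [0.03, -0.45, 0.3]], roll=[0, 0, 0, 0, 0, 0, 0, 0, 0, 0, 0, 0, 0], jaw=[0.3, 0.3, 0.3, 0.3, 0.3, 0.3, 0.3, 0.3, 0.3, 0.3, 0.3, 0.3, 0.3])

```text
time: 60.05
position: [0.458, 0.0171, 0.2353]
orientation: [-180.0, 0.0, 176.9]
wrist_force: [0.5, -0.7, 0.8]
gripper_width: 0.647
grip_force: 0.0
```

```bash
python3 blobs.py t8 .02
python3 - <<'E'
from h import *
b=shot('side','s8')
i=cv2.resize(b['image'][140:300,200:460,::-1],(400,246),interpolation=cv2.INTER_CUBIC);j=cv2.imread('pics/t8.png')[120:400,90:540]
j=cv2.resize(j,(800,498-100));i=np.pad(i[:200],((0,0),(0,400),(0,0)))
k=cv2.resize(b['image'][320:460,200:470,::-1],(386,200));i[:,405:791]=k
cv2.imwrite('pics/st8.png',np.vstack([i,j]))
E
```

```text
[155.4 233.9] 144 [0.6041 0.3491]
[151.6 257.2] 152 [0.5491 0.3523]
[147.8 281. ] 152 [0.4939 0.3552]
[459.6 298.4] 213 [ 0.4817 -0.352 ]
[417.6 300. ] 60 [ 0.4745 -0.2575]
[143.9 305.3] 160 [0.4384 0.3582]
[405.6 352.3] 55 [ 0.3572 -0.2319]
```

View pics/st8.png

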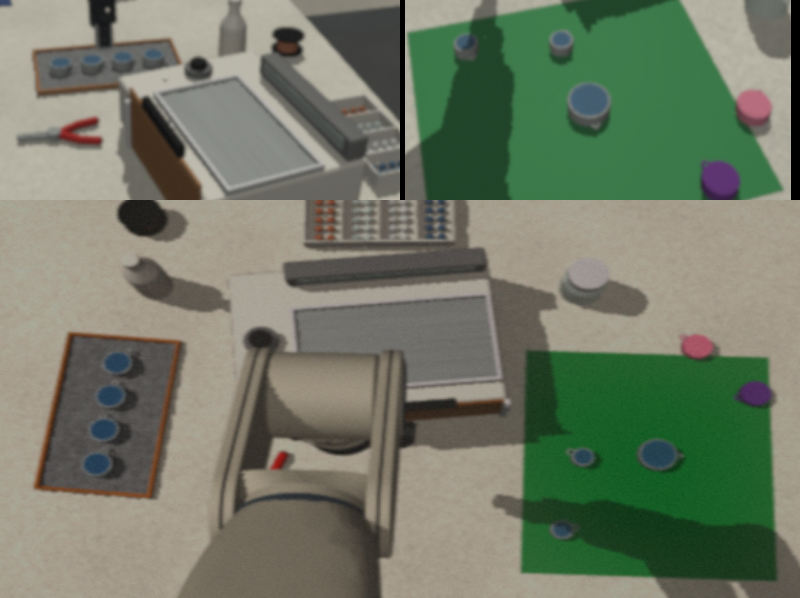

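All four lie flat and apart in the tray, at (118,362), (110,397), (104,430) and (97,464). The plate is empty, the shield is down, and the other pendants are still in place. I'll hand it in.

```bash
python3 -c "
from plant import ctrl
print(ctrl.sign_off())"
```

```text
the job is handed in; nothing more can be done
None
```

The four medium pendants were cured with the shield up and now lie flat and apart in the finishing tray, the shield is left down, and the job was handed in at about 60 s of the 210 s allowed.

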